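# Release the safety catch and close the heel press

## Task

A heel lift is waiting in the low grey bench press on the left (not the tall eyelet press). Release the press's safety catch by sliding its knob all the way outward, away from the lever, then push the press lever fully down onto its stop and leave it there with the catch still released.

Things in the scene. Friction and masses are not known exactly. Their poses are not given: they have to be found in the camera images.
- catch_knob (a point): Upright steel knob, 18 mm across, 30 mm tall, on a sliding bolt left of the low grey press's lever. Point: knob's centre, 14 mm below its top, 0.185 m high; the bolt's guide block, 21 mm from the knob on the lever side, is 19 mm lower. x: press front (robot side) to back; y: level, away from the lever, the way the knob slides to release; z up. 102 mm from the lever's middle plane, 132 released.
- catch (a joint): Slide of the safety catch, m: 0 engaged (bolt under the lever arm, blocking it), 0.030 fully released (knob 30 mm farther from the lever). About 3 N moves it and it stays where it is left. The bolt clears the lever from about 0.018.
- lever_grip (a point): Black bar grip of the low grey press's lever, 95 mm long, 30 wide, 22 thick; raised, it slopes up towards the robot at about 30 degrees. Point: its centre, about 0.21 m high raised, 0.125 m down. x: along the lever to the pivot, 190 mm away; y: parallel to the pivot, towards the catch; z: square to the grip's top face, which is 11 mm above the point.
- lever (a joint): Angle of the lever, rad: 0 fully raised, 0.52 fully down on its stop (lever level, ram foot on the heel lift); the slope of the lever is 0.52 minus this. About 6 N at the grip moves it and it stays where it is left. With the catch engaged it stops at about 0.12.

How it is judged (in metres and radians):
On the way, in this order (a step that is already met when the one before it is completed fails the run):
1. the safety catch is released (knob at least 20 mm out) while the lever is still raised (value of joint catch above 0.02 m and value of joint lever below 0.2 rad), for 0.2 s.
2. the lever is pushed down (value of joint lever above 0.46 rad), for 0.2 s.
At the end, for the whole second after the job is handed in: the lever rests fully down (within 0.06 rad, about 11 mm at the grip, of its stop at 0.52) and the catch is still released (at least 20 of its 30 mm out) (value of joint lever above 0.46 rad and value of joint catch above 0.02 m and velocity of joint lever below 0.05 rad/s); the robot touches nothing.
It also fails if it takes over 35 s, if anything falls off the work surface, if the arm or the gripper's body presses on something with over 40 N, if the wrist force passes 120 N, or if a joint passes its speed limit or range.

## Robot

A 6-joint arm with a two-finger parallel gripper is mounted at the origin on a cart in front of the work surface, level with it; the furniture and walls round the work are solid. World frame = base frame: x ahead of the robot, y to its left, z up, the work surface at z = 0. Lengths are in mm, angles in rad, forces in N, time in s.
With the tool pointing down it reaches from about 375 to 825 mm from the base axis. Payload 5.5 kg.
Tool frame: the origin (TCP) lies midway between the tips of the shut fingers; the grasp point (between the pads) lies 19 mm behind it (manip.pinch_z is the distance from the TCP to the grasp point, in mm); z points along the fingers, y is the line along which they close (so a half turn about z gives the same grasp; the last joint's range is limited). The gripper opens to 85 mm and grips with 20 to 120 N. Pads are 22 mm wide; open, the fingers measure 114 mm over their backs; the gripper's body (76 mm by 85 mm) begins 54 mm behind the grasp point. The pads swing forward as they close: fully open they stand 13 mm farther back than shut.
Start: joints at [1.142, 0.314, -0.047, 1.21, 0, 1.571], TCP at [249.464, 545.676, 231.299] pointing down, gripper open.
Joint ranges: [-2.67, 2.67], [-0.69, 1.73], [-1.03, 1.25], [-2.08, 2.16], [-1.42, 1.45], [-3.14, 3.14]. Speed limits (rad/s): [2.39, 2.39, 3.01, 3.14, 3.14, 3.14].

## Interface

Orientations are given as a rotation vector (axis times angle).
In Python, from cell import manip, cams gives the robot as it stands (manip), with the cameras (cams).
- The arm moves only by the tool jog_arm, called after "Call:" as name([rows], argument=value, ...), one row to a line, values as JSON. Schema: {"type":"object","properties":{"segments":{"type":"array","items":{"type":"object","properties":{"x":{"type":"number"},"y":{"type":"number"},"z":{"type":"number"},"ax":{"type":"number"},"ay":{"type":"number"},"az":{"type":"number"},"jaw":{"type":"number"}},"additionalProperties":false,"required":["jaw"]},"minItems":1,"maxItems":12},"only":{"type":"string"},"quiet":{"type":"boolean"},"lines":{"type":"string"}},"required":["segments"],"additionalProperties":false}. segments is a list of rows, 1 to 12 of them, each an object with the fields x, y, z (the shift in units of 50 mm), ax, ay, az (a rotation vector in units of 0.1 rad), jaw (the finger opening in mm); a field left out counts as zero (the opening has to be given); each row is the pose to reach, as a shift and turn from the pose commanded when the call began, along the tool's axes at that moment; what a row does not reach only later rows make up. A row lasts 1/10 s, in which the tool goes at most 50 mm and 0.15 rad, less where a joint would pass 70% of its speed; a pose out of reach is approached as far as the arm can. The fingers move at their own pace and stop on an object; the grip force is fixed at half the most. Time passes only in rows, so rows that do not move let the fingers close. The tool returns the time, the measured TCP pose, the force, the opening and the grip force at its end. only (a regular expression) keeps the lines of the reply that match it, lines (a string "A,B") keeps lines A to B, and quiet returns only ok. Input that does not fit is refused with a message, and nothing moves.
- manip.get_obs(): the state, without advancing time (a new reading comes with each control period).
- cams.camera(name): name is "side" or "top"; returns the picture (384x512x3 uint8, blue, green, red); there is no depth.
- cams.camera_model(name): a dict with "camera_matrix" (3x3 intrinsics, pixels), "origin" and "attitude" of the camera in the world. Camera axes: x right, y down, z forward; pixel columns grow to the right and rows downward; lengths in mm; the calibration is good to about 2 mm. A picture is of the moment at which its call begins. camera_model takes no time and is no camera call.
- manip.close_job(): hands the job in; it is judged then, once.
The state is a dict: "time_s": time; "q": joint angles; "qvel": joint speeds; "tau": joint torques, N m; "tool_pos": TCP position; "tool_rot": TCP orientation; "wrist_force": force on the tool from outside, world axes, zero at the start; "ft_torque": the same for the moment, N m; "grip_width": finger opening in mm; "finger_force": force on a finger pad.
Only numpy, scipy, OpenCV 4.12 (cv2) and the standard library are available. Lean on these libraries where they do the work, as an engineer would, in place of code of your own. Each camera call takes 0.05 s, during which the arm holds its last target. There are 200 camera calls.

## Working session

There is one attempt and no reset: what is moved stays moved. The work goes in short steps, Python scripts to look and compute and a tool call to move; the robot and the scene stay as the last step left them, time stands still between calls to the robot, and variables do not carry over. Pictures are saved under pics/ and viewed, at most 10 in all, crops included, and the job is handed in when it is done.

```bash
ls; mkdir -p pics
```

Run:
```python
from cell import manip, cams
import cv2
for n in("top","side"):
    cv2.imwrite(f"pics/{n}0.png",cams.camera(n)); m=cams.camera_model(n); print(n,m)
o=manip.get_obs();print(o["tool_pos"],o["tool_rot"],o["time_s"])
```

```text
cell.py
pics
top {'camera_matrix': array([[370.64751547,   0.        , 257.16241159],
       [  0.        , 370.64751547, 190.17284512],
       [  0.        ,   0.        ,   1.        ]]), 'origin': array([ 486.67372116,  249.30659413, 1065.61653888]), 'attitude': array([-2.14786455,  2.19848661, -0.10212489])}
side {'camera_matrix': array([[379.46935188,   0.        , 254.93187108],
       [  0.        , 379.46935188, 189.41470816],
       [  0.        ,   0.        ,   1.        ]]), 'origin': array([ 461.39963229, -400.89887302,  758.25095932]), 'attitude': array([-2.2654494 ,  0.20895941, -0.07610375])}
[249.22831818 545.22925324 230.53217312] [-6.68289429e-01 -3.06933293e+00  2.33016932e-03] 0.1
```

View pics/top0.png

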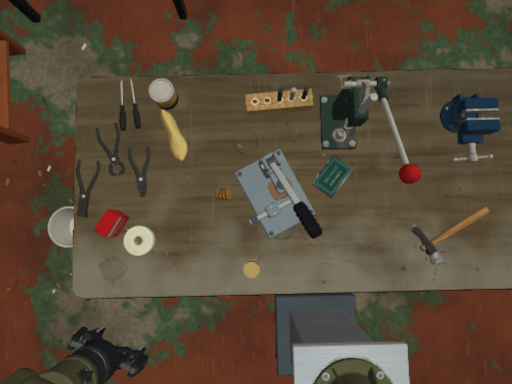

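View pics/side0.png

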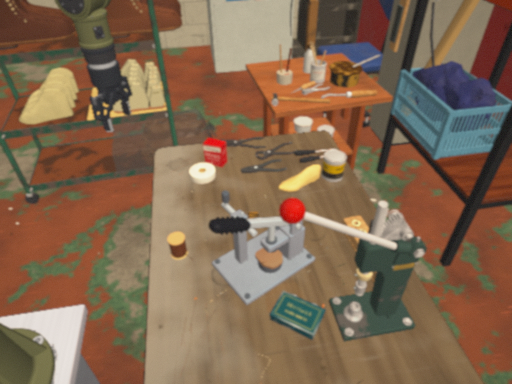

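The top view shows the press at about (275,195), the black grip at about (312,226) and the catch knob near (255,220). In the side view the grip is at about (228,225) and the knob near (226,198). I'll zoom in on both.

Run:
```python
import cv2,numpy as np
a=cv2.imread("pics/top0.png")[140:250,225:335];b=cv2.imread("pics/side0.png")[180:290,200:310]
f=lambda i:cv2.resize(i,(390,390),interpolation=cv2.INTER_CUBIC)
cv2.imwrite("pics/z0.png",np.hstack([f(a),f(b)]))
```

```text
(no output)
```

View pics/z0.png

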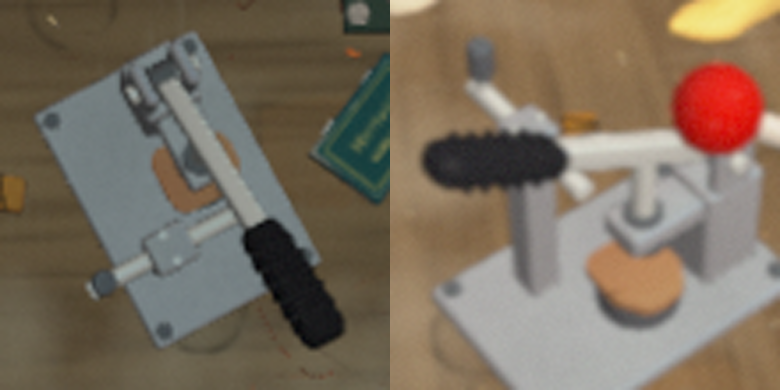

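The zoom shows the knob at top px (254,219.8) and side px (225.5,196.4). The grip centre is at top px (308,219.8) and side px (230,225). Next I triangulate both points.

Create h.py:
```python
import numpy as np
from cell import manip, cams
from scipy.spatial.transform import Rotation as R
def ray(n,p):
    m=cams.camera_model(n); d=R.from_rotvec(m["attitude"]).apply(np.linalg.solve(m["camera_matrix"],[p[0],p[1],1.]))
    return np.array(m["origin"]),d/np.linalg.norm(d)
def plane(n,p,z):
    o,d=ray(n,p); return o+d*(z-o[2])/d[2]
def tri(a,b):
    o,d=ray("top",a);p,e=ray("side",b)
    s=np.linalg.lstsq(np.c_[d,-e],p-o,rcond=None)[0]; x,y=o+s[0]*d,p+s[1]*e
    return (x+y)/2,np.linalg.norm(x-y)
```

Run:
```python
from h import *
import cv2
np.set_printoptions(precision=1,suppress=True)
a=cv2.imread("pics/top0.png");g=a.max(2)<60
g[:210]=0;g[240:]=0;g[:,:290]=0;g[:,325:]=0
n,l,s,c=cv2.connectedComponentsWithStats(g.astype(np.uint8));i=1+s[1:,4].argmax();print("grip top",s[i],c[i],cv2.minAreaRect(np.argwhere(l==i)[:,::-1].astype(np.float32)))
b=cv2.imread("pics/side0.png");g2=b.max(2)<70
g2[:210]=0;g2[240:]=0;g2[:,:200]=0;g2[:,252:]=0
n,l2,s2,c2=cv2.connectedComponentsWithStats(g2.astype(np.uint8));j=1+s2[1:,4].argmax();print("grip side",s2[j],c2[j])
print(tri(c[i],c2[j]))
k=(225+103/3.545-.4,140+283/3.545-.4);ks=(200+91/3.545-.4,180+58/3.545-.4)
print("knob",tri(k,ks),plane("top",k,195),plane("side",ks,185))
u=lambda x,y:plane("top",(225+x/3.545-.4,140+y/3.545-.4),12)
A,B,C,D=u(37,117),u(192,33),u(320,258),u(163,347)
for p in(A,B,C,D):print(p)
for v in(B-C,A-D,A-B,D-C):print(np.linalg.norm(v),np.degrees(np.arctan2(v[1],v[0])))
p=plane("top",(225+170/3.545,140+85/3.545),125);print("pivot",p)
o=manip.get_obs();print(R.from_rotvec(o["tool_rot"]).as_matrix())
```

```text
grip top [294 210  28  28 419] [308.9 222.6] ((308.5224609375, 221.26406860351562), (34.36829376220703, 14.173959732055664), 58.570438385009766)
grip side [210 218  39  16 497] [228.7 224.9]
(array([492.5, 132. , 216.7]), np.float64(5.82622999002491))
knob (array([500.7, 258.2, 183.6]), np.float64(1.0099394564067954)) [500.  258.1 195. ] [501.1 256.6 185. ]
[638.  310.4  12. ]
[704. 183.  12.]
[518.8  85.8  12. ]
[451.  213.4  12. ]
209.1809857316955 27.693377966917065
210.65216541471335 27.415917757102218
143.44016625489192 117.4026357729305
144.4603181042282 117.98721038386998
pivot [641.8 206.2 125. ]
[[-0.9  0.4 -0. ]
 [ 0.4  0.9 -0. ]
 [ 0.  -0.  -1. ]]
```

The two views agree: the knob is at (500.6, 258, 184) against an expected height of 185. The base plate gives a press yaw of 27.6°. The grip is about 216 mm high, and about 108 mm to the side against an expected 102. Now I work out the shift in tool axes.

Add to h.py:
```python
def to(p,yaw_y=None):
    "shift in tool axes to world p; turn about tool z bringing tool y to heading yaw_y (deg)"
    o=manip.get_obs(); M=R.from_rotvec(o["tool_rot"]).as_matrix()
    h=np.degrees(np.arctan2(M[1,1],M[0,1])); t=None if yaw_y is None else np.radians((h-yaw_y+180)%360-180)
    print("pos",o["tool_pos"].round(1),"yhead",round(h,1),"shift",(M.T@(np.array(p)-o["tool_pos"])).round(1),"turn",t,"q",np.round(o["q"],2),"t",o["time_s"])
```

```bash
python3 -c "
from h import *
to([500.6,257.8,230],117.6)"
```

```text
pos [249.2 545.2 230.5] yhead 65.4 shift [-348.1 -156.9    0.8] turn -0.9104812217823404 q [ 1.14  0.31 -0.05  1.21  0.    1.57] t 0.1
```

Careful with the scale: shifts go in units of 50 mm and turns go in units of 0.1 rad. That gives: -348 mm is -6.96, -320 mm is -6.4, -0.91 rad is -9.1.

Call:
jog_arm([
  {"x":-0.8,"y":-0.36,"az":-1,"jaw":60},
  {"x":-1.6,"y":-0.72,"az":-2,"jaw":60},
  {"x":-2.4,"y":-1.08,"az":-3,"jaw":60},
  {"x":-3.2,"y":-1.44,"az":-4.1,"jaw":60},
  {"x":-4,"y":-1.8,"az":-5.2,"jaw":60},
  {"x":-4.8,"y":-2.16,"az":-6.3,"jaw":60},
  {"x":-5.6,"y":-2.52,"az":-7.4,"jaw":60},
  {"x":-6.4,"y":-2.88,"az":-8.5,"jaw":60},
  {"x":-6.96,"y":-3.14,"az":-9.1,"jaw":60},
  {"x":-6.96,"y":-3.14,"az":-9.1,"jaw":60},
  {"x":-6.96,"y":-3.14,"az":-9.1,"jaw":60},
  {"x":-6.96,"y":-3.14,"az":-9.1,"jaw":60},
])

```text
time_s: 1.3
tool_pos: [500.0, 258.7, 231.0]
tool_rot: [0.749, -3.05, -0.0]
wrist_force: [0.1, 0.0, -0.1]
grip_width: 59.8
finger_force: 0.0
```

Run:
```python
from h import *
import cv2
to([500.6,257.8,177],117.6)
f=lambda i:cv2.resize(i,(390,390),interpolation=cv2.INTER_CUBIC)
cv2.imwrite("pics/z1.png",np.hstack([f(cams.camera("top")[140:250,225:335]),f(cams.camera("side")[140:250,180:290])]))
```

```text
pos [500.  258.7 231. ] yhead 117.6 shift [-0.2 -1.1 54. ] turn -0.00029828103381066354 q [ 0.48  0.24 -0.14  1.19  0.   -0.  ] t 1.3
```

View pics/z1.png

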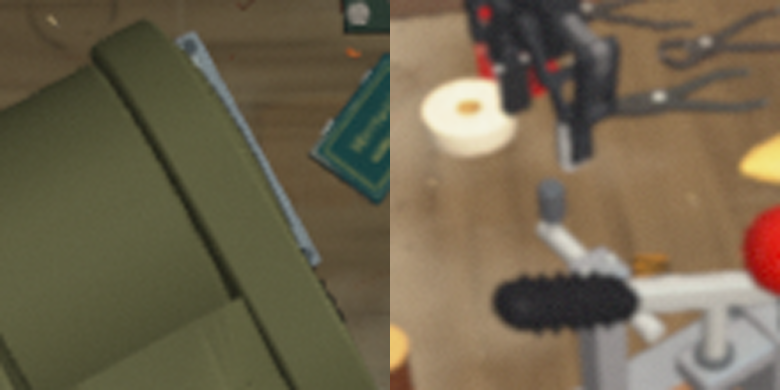

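The side view has the fingers straddling the knob: their mid-point is over the knob at zoom px (551,200). I'll lower and close.

Scaled: 54 mm is 1.08, -1 mm is -0.02.

Call:
jog_arm([
  {"z":0.36,"jaw":60},
  {"z":0.72,"jaw":60},
  {"y":-0.02,"z":1.08,"jaw":60},
  {"y":-0.02,"z":1.08,"jaw":60},
  {"y":-0.02,"z":1.08,"jaw":12},
  {"y":-0.02,"z":1.08,"jaw":12},
  {"y":-0.02,"z":1.08,"jaw":12},
  {"y":-0.02,"z":1.08,"jaw":12},
  {"y":-0.02,"z":1.08,"jaw":12},
  {"y":-0.02,"z":1.08,"jaw":12},
])

```text
time_s: 2.4
tool_pos: [501.8, 257.8, 178.6]
tool_rot: [-0.748, 3.049, 0.002]
wrist_force: [-0.7, 0.6, 5.3]
grip_width: 15.5
finger_force: 58.7
```

Scaled: 18 mm is 0.36, 31 mm is 0.62.

Call:
jog_arm([
  {"y":0.12,"jaw":12},
  {"y":0.24,"jaw":12},
  {"y":0.36,"jaw":12},
  {"y":0.48,"jaw":12},
  {"y":0.58,"jaw":12},
  {"y":0.62,"jaw":12},
  {"y":0.62,"jaw":12},
  {"y":0.62,"jaw":12},
])

```text
time_s: 3.2
tool_pos: [490.3, 280.3, 178.5]
tool_rot: [-0.743, 3.047, -0.017]
wrist_force: [8.4, -14.7, 5.2]
grip_width: 15.7
finger_force: 59.1
```

Call:
jog_arm([
  {"jaw":50},
  {"jaw":50},
  {"jaw":50},
  {"z":-0.5,"jaw":50},
  {"z":-1.2,"jaw":50},
  {"z":-1.8,"jaw":50},
  {"z":-1.8,"jaw":50},
])

```text
time_s: 3.9
tool_pos: [488.5, 286.4, 271.8]
tool_rot: [-0.748, 3.044, 0.004]
wrist_force: [1.2, 0.3, -0.2]
grip_width: 49.9
finger_force: 0.0
```

Run:
```python
from h import *
import cv2
f=lambda i:cv2.resize(i,(390,390),interpolation=cv2.INTER_CUBIC)
a=cams.camera("side");cv2.imwrite("pics/side2.png",a)
cv2.imwrite("pics/z2.png",np.hstack([f(cv2.imread("pics/side0.png")[180:290,200:310]),f(a[180:290,200:310])]))
```

```text
(no output)
```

View pics/z2.png

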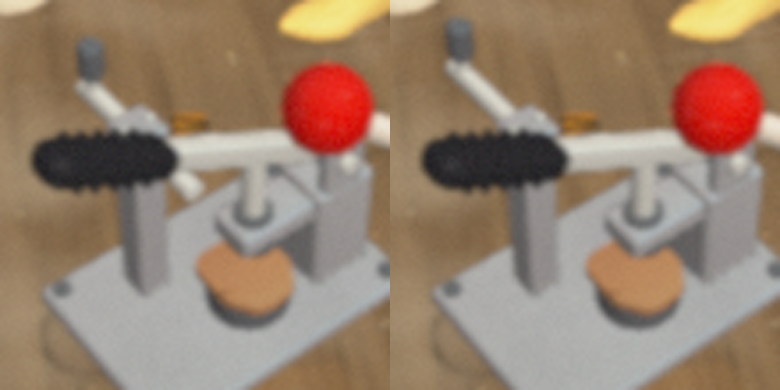

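The knob has moved out, from zoom px (91,58) to (69,40), and the bolt end has gone from under the lever. I'll check the travel and plan the lever push.

Run:
```python
from h import *
k=lambda x,y:plane("side",(200+x/3.545-.4,180+y/3.545-.4),185)
d=k(69,40)-k(91,58);print(k(69,40),d,np.linalg.norm(d))
ux=np.array([.886,.463,0]);uy=np.array([-.463,.886,0])
kn=k(69,40)
for p in (plane("top",(308.5,221.3),215),plane("top",(307.5,219.4),215)): print(p,(p-kn)@ux,(p-kn)@uy)
# lever arm/pivot points in top view
for x,y,z in((165,85,125),(215,150,160),(258,222,190),(330,325,236)):
    p=plane("top",(225+x/3.545-.4,140+y/3.545-.4),z);print(p,(p-kn)@ux,(p-kn)@uy)
to([500,134,275],117.6)
```

```text
[489.00426051 277.25669457 185.        ] [-12.11554988  20.65827308   0.        ] 23.94892055092427
[492.54888199 132.65083369 215.        ] -63.811978961142046 -129.76195248476978
[496.93134826 134.78076895 215.        ] -58.94295381524949 -129.9039117219981
[642.93170954 210.78428887 125.        ] 105.60299600118124 -130.1629603541931
[590.72444839 178.76536399 160.        ] 44.52260040162796 -134.35976587709177
[538.27386514 153.88855135 190.        ] -13.466580610558655 -132.1160018352429
[469.82027386 115.89925955 236.        ] -91.7055045843797 -134.08050160400248
pos [487.8 285.9 269.5] yhead 117.6 shift [  59.5 -140.3   -5.8] turn 5.630486221041824e-05 q [ 0.53  0.23 -0.07  1.27  0.    0.05] t 3.95
```

The knob-to-lever distance suggests 24–28 mm out. To gain margin I'll nudge the knob outward again with shut fingers from the lever side.

Scaled: 30 mm is 0.6, -28 mm is -0.56.

Call:
jog_arm([
  {"x":0.02,"y":-0.4,"jaw":0},
  {"x":0.06,"y":-0.88,"jaw":0},
  {"x":0.06,"y":-0.88,"jaw":0},
  {"x":0.06,"y":-0.88,"jaw":0},
  {"x":0.06,"y":-0.88,"z":0.6,"jaw":0},
  {"x":0.06,"y":-0.88,"z":1.2,"jaw":0},
  {"x":0.06,"y":-0.88,"z":1.84,"jaw":0},
  {"x":0.06,"y":-0.88,"z":1.84,"jaw":0},
  {"x":0.06,"y":-0.76,"z":1.84,"jaw":0},
  {"x":0.06,"y":-0.64,"z":1.84,"jaw":0},
  {"x":0.06,"y":-0.56,"z":1.84,"jaw":0},
  {"x":0.06,"y":-0.56,"z":1.84,"jaw":0},
])

```text
time_s: 5.15
tool_pos: [498.4, 258.9, 177.1]
tool_rot: [-0.748, 3.047, -0.003]
wrist_force: [2.8, -3.9, 1.9]
grip_width: -0.2
finger_force: 2.0
```

```bash
python3 -c "
from h import *
to([489,278.5,177])"
```

```text
pos [498.4 258.9 177.1] yhead 117.6 shift [-0.8 21.7  0. ] turn None q [ 0.48  0.27 -0.24  1.07 -0.   -0.  ] t 5.15
```

In contact at about 5 N. I'll push further in small steps.

Call:
jog_arm([
  {"y":0.04,"jaw":0},
  {"y":0.08,"jaw":0},
  {"y":0.08,"jaw":0},
  {"y":0.08,"jaw":0},
])

```text
time_s: 5.55
tool_pos: [498.2, 259.2, 177.1]
tool_rot: [-0.744, 3.047, -0.012]
wrist_force: [6.8, -13.3, 3.8]
grip_width: 0.6
finger_force: 7.3
```

Call:
jog_arm([
  {"y":0.04,"jaw":0},
  {"y":0.08,"jaw":0},
  {"y":0.08,"jaw":0},
  {"y":0.08,"jaw":0},
])

```text
time_s: 5.95
tool_pos: [498.0, 259.5, 177.1]
tool_rot: [-0.74, 3.046, -0.023]
wrist_force: [12.8, -23.2, 3.5]
grip_width: -0.2
finger_force: 13.0
```

The knob is against its stop: 26 N with no motion. I'll back off, rise and move over the grip.

Call:
jog_arm([
  {"y":-0.28,"jaw":0},
  {"y":-0.28,"z":-0.4,"jaw":0},
  {"y":-0.28,"z":-1,"jaw":0},
  {"y":-0.28,"z":-1.96,"jaw":0},
  {"y":-0.28,"z":-1.96,"jaw":0},
  {"y":-0.28,"z":-1.96,"jaw":0},
])

```text
time_s: 6.55
tool_pos: [500.7, 254.3, 275.3]
tool_rot: [-0.748, 3.047, 0.003]
wrist_force: [-0.2, -0.2, -0.7]
grip_width: 0.1
finger_force: 0.0
```

```bash
python3 -c "
from h import *
to([500,137,275],117.6)"
```

```text
pos [500.7 254.3 275.3] yhead 117.6 shift [  55.  -103.6    0. ] turn -0.00020096787612813144 q [ 0.47  0.22 -0.07  1.28  0.   -0.01] t 6.55
```

Call:
jog_arm([
  {"x":0.4,"y":-0.76,"jaw":0},
  {"x":0.8,"y":-1.52,"jaw":0},
  {"x":1.1,"y":-2.08,"jaw":0},
  {"x":1.1,"y":-2.08,"jaw":0},
  {"x":1.1,"y":-2.08,"z":0.3,"jaw":0},
  {"x":1.1,"y":-2.08,"z":0.6,"jaw":0},
  {"x":1.1,"y":-2.08,"z":0.8,"jaw":0},
  {"x":1.1,"y":-2.08,"z":0.8,"jaw":0},
])

```text
time_s: 7.35
tool_pos: [498.1, 135.9, 231.4]
tool_rot: [0.749, -3.048, -0.001]
wrist_force: [-0.1, -0.2, -0.0]
grip_width: 0.0
finger_force: 0.0
```

Run:
```python
from h import *
import cv2
to([500,137,225],117.6)
cv2.imwrite("pics/z3.png",cv2.resize(cams.camera("side")[140:250,180:290],(500,500),interpolation=cv2.INTER_CUBIC))
```

```text
pos [498.1 135.9 231.4] yhead 117.6 shift [-2.2  0.   6.4] turn 0.00013066666767809726 q [ 0.27  0.16 -0.24  1.17  0.   -0.22] t 7.35
```

View pics/z3.png

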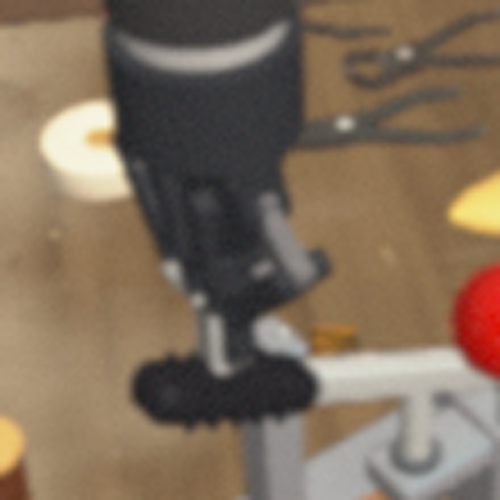

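The side view has the shut fingertips just above the middle of the black grip, at about (225,370). Next I push down along the arc.

Scaled: 68 mm is 1.36, 10 mm is 0.2.

Call:
jog_arm([
  {"z":0.2,"jaw":0},
  {"x":0.12,"z":0.4,"jaw":0},
  {"x":0.24,"z":0.64,"jaw":0},
  {"x":0.34,"z":0.88,"jaw":0},
  {"x":0.42,"z":1.12,"jaw":0},
  {"x":0.48,"z":1.36,"jaw":0},
  {"x":0.52,"z":1.56,"jaw":0},
  {"x":0.54,"z":1.74,"jaw":0},
  {"x":0.54,"z":1.88,"jaw":0},
  {"x":0.54,"z":1.88,"jaw":0},
  {"x":0.54,"z":1.88,"jaw":0},
])

```text
time_s: 8.5
tool_pos: [474.2, 122.7, 138.6]
tool_rot: [0.748, -3.049, 0.0]
wrist_force: [-0.9, -0.4, -0.3]
grip_width: -0.4
finger_force: 0.0
```

Call:
jog_arm([
  {"z":0.06,"jaw":0},
  {"z":0.12,"jaw":0},
  {"z":0.18,"jaw":0},
  {"z":0.18,"jaw":0},
  {"z":0.18,"jaw":0},
])

```text
time_s: 9.0
tool_pos: [475.2, 122.9, 135.2]
tool_rot: [-0.748, 3.049, -0.0]
wrist_force: [-17.4, -4.9, 48.6]
grip_width: -0.1
finger_force: 23.8
```

Run:
```python
from h import *
import cv2
cv2.imwrite("pics/z4.png",cv2.resize(cams.camera("side")[160:300,180:320],(560,560),interpolation=cv2.INTER_CUBIC))
```

```text
(no output)
```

View pics/z4.png

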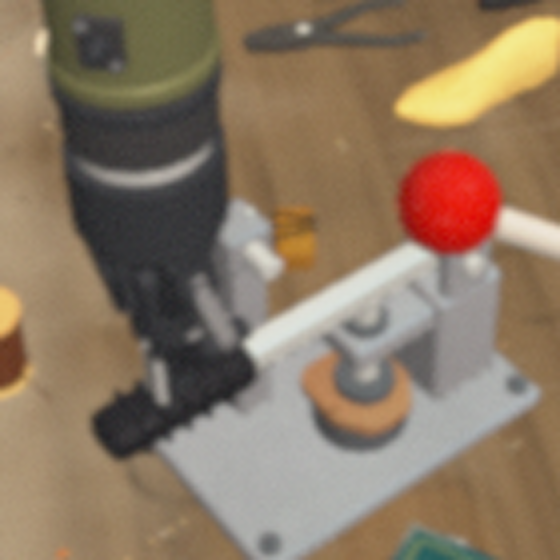

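The lever is level with the ram foot on the heel lift, and the tip is at z = 135 against an expected 136. It takes 50 N with no further motion, so it is on its stop. I'll lift straight up and clear.

Call:
jog_arm([
  {"z":-0.12,"jaw":0},
  {"z":-0.3,"jaw":0},
  {"z":-1,"jaw":0},
  {"z":-1.8,"jaw":0},
  {"z":-2.6,"jaw":0},
  {"z":-3,"jaw":0},
  {"z":-3,"jaw":0},
  {"y":-0.8,"z":-3,"jaw":0},
  {"y":-1.6,"z":-3,"jaw":0},
  {"y":-2.4,"z":-3,"jaw":0},
  {"y":-2.4,"z":-3,"jaw":0},
  {"y":-2.4,"z":-3,"jaw":0},
])

```text
time_s: 10.25
tool_pos: [530.1, 16.7, 278.9]
tool_rot: [0.745, -3.049, -0.002]
wrist_force: [0.3, 1.1, -0.2]
grip_width: 0.2
finger_force: 0.0
```

Run:
```python
from h import *
import cv2
f=lambda i:cv2.resize(i,(390,390),interpolation=cv2.INTER_CUBIC)
cv2.imwrite("pics/z5.png",np.hstack([f(cams.camera("top")[140:250,225:335]),f(cams.camera("side")[170:300,180:310])]))
```

```text
(no output)
```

View pics/z5.png

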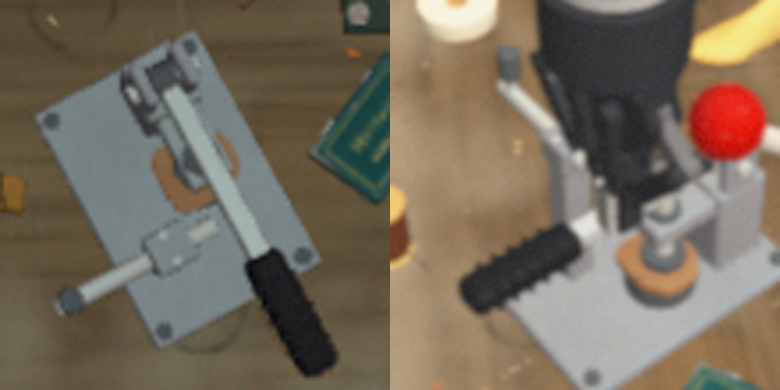

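The lever is down, with the grip at top zoom (290,310). The knob is fully out at top zoom (70,298), about 30 mm from its start, and the robot is clear. Handing in.

```bash
python3 -c "
from cell import manip, cams
print(manip.close_job())"
```

```text
the job is handed in; nothing more can be done
None
```

I slid the catch out to its stop, pushed the lever down onto its stop, backed the robot clear and handed the job in at about 10 s; the hand-in gave no verdict.

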